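Load the tumbler with painted pieces

ROBOT

A 6-joint arm with a two-finger parallel gripper is mounted at the origin on the work surface. World frame = base frame: x ahead of the robot, y to its left, z up, the work surface at z = 0. Lengths are in m, angles in rad, forces in N, time in s.
With the tool pointing down it reaches from about 0.35 to 0.775 m from the base axis. Payload 5.5 kg.
Tool frame: the origin (TCP) lies midway between the tips of the shut fingers; the grasp point (between the pads) lies 19 mm behind it; z points along the fingers, y is the line along which they close (so a half turn about z gives the same grasp; the last joint's range is limited). The gripper opens to 85 mm and grips with 20 to 120 N. Pads are 22 mm wide; open, the fingers measure 114 mm over their backs; the gripper's body (76 mm by 85 mm) begins 54 mm behind the grasp point. The pads swing forward as they close: fully open they stand 13 mm farther back than shut.
Start: joints at [1.101, 0.313, 0.046, 1.304, 0, 1.431], TCP at [0.186, 0.544, 0.231] pointing down, gripper open.
Joint ranges: [-2.76, 2.76], [-0.86, 1.69], [-1.03, 1.26], [-2.2, 2.34], [-1.47, 1.5], [-3.14, 3.14]. Speed limits (rad/s): [2.57, 2.57, 3.14, 3.14, 3.14, 3.14].

INTERFACE

Orientations are given as a unit quaternion [w, x, y, z].
In Python, from workcell import get_state, read_camera, camera_info, hand_in, recognise gives the robot as it stands.
- The arm moves only by the tool arm_command, never from a script. Its argument "moves" is one flat list of numbers, 7 for each row, row after row: the opening, from -1 (shut) to 1 (fully open), then the shift along the tool's x, y, z in mm, then the turn, a rotation vector about the tool's x, y, z in rad. A call has 1 to 8 rows; each row shifts and turns the commanded pose from where the row before left it, along the tool's axes as they then stand; what a row does not reach is not made up. A row lasts 1/8 s, in which the tool goes at most 62.5 mm and 10.7 degrees, less where a joint would pass 70% of its speed; a pose out of reach is approached as far as the arm can. A call with a gripper value outside its range is refused whole. The fingers move at their own pace and stop on an object; "newtons" is the grip in N (left out, the last holds). Time passes only in rows, so rows that do not move let the fingers close. It gives the time, the measured TCP pose, the force, the opening and the grip force at its end, in the units of the state.
- get_state(): the state, without advancing time (a new reading comes with each control period).
- read_camera(name): name is "scene" or "top" or "wrist"; returns (picture, depth): 480x640x3 uint8, blue, green, red; 480x640 float32, m along the optical axis (not along the pixel's ray), 0 where there is no reading.
- camera_info(name): a dict with "fovy" (degrees; the focal length in pixels is half the picture's height over the tangent of half this angle, whatever the lens; pixels are square), "cx", "cy" (the principal point, pixels), "k1" (the pictures are not rectified: a ray, as slopes to the right and down, at radius r is drawn at 1 + k1 r^2 times it, then the intrinsics apply), "eye" and "orientation" of the camera in the world; the wrist camera has in their place "tool_from_camera" (4x4, takes a point from camera to tool coordinates, whose origin is the TCP and whose axes are the flange's). Camera axes: x right, y down, z forward; pixel columns grow to the right and rows downward; lengths in m; the calibration is good to about 2 mm. A picture is of the moment at which its call begins: read the wrist's pose just before it. camera_info takes no time and is no camera call.
- hand_in(): hands the job in; it is judged then, once.
Trained networks look in the newest picture that a camera, given by its name, has taken for a name from the list of things; names that differ only in an ending like _2 or _b are one class to them, and where a whole thing is asked for, a point or a joint stands for the part that bears it (a point fixed in the world has none). Each returns a list of dicts, best first, with "confidence" (0 to 1); they miss things now and then, are a little off and sometimes report something else, mostly with a low value. They report only what shows in the picture. A call takes as long as a camera call.
- recognise(camera, label): "point" ([column, row] in pixels, amid what is visible of it).
The state is a dict: "clock": time; "joint_pos": joint angles; "qvel": joint speeds; "tau": joint torques, N m; "tcp_pos": TCP position; "orientation": TCP orientation; "wrist_force": force on the tool from outside, world axes, zero at the start; "ft_torque": the same for the moment, N m; "finger_gap": finger opening in m; "grip_force": force on a finger pad.
Only numpy, scipy, OpenCV 4.12 (cv2) and the standard library are available. Lean on these libraries where they do the work, as an engineer would, in place of code of your own. Each camera call takes 0.05 s, during which the arm holds its last target. There are 200 camera calls.

TASK

Pick up the tray of pink pieces by its orange grip and tip all five pieces into the steel feed hopper of the blue tumbler. Then set the empty tray down, not dropped, flat in the middle of the cardboard sheet it came from, and only then push the green start lever fully over to on. Leave the tray of cream pieces and the other things on the table where they are.

Things in the scene. Friction and masses are not known exactly. Their poses are not given: they have to be found in the camera images.
- tray: Loose grey scoop tray of the PINK pieces, 0.15-0.31 kg. Origin: under its floor; +x points to the pouring lip. Flat floor x -75 to +50 mm, 112 wide (y), 4 thick; back wall 50 high at -x, side walls 40 high. At +x no wall: a ramp 40 long rises at 20 degrees to the lip. An orange grip leans out from the back wall. Pieces slide out when tipped 45-60 degrees nose-down.
- tray_handle (a point): Middle of the tray's orange grip plate, at tray x -94, y 0, z 85 mm. Plate 50 wide (y), 14 thick; it goes on 25 mm past this point and 38 mm below it to the wall's top. Its length runs along tray direction (-0.42, 0, 0.91), its faces look along (0.91, 0, 0.42): a tool aligned with it leans 25 degrees back from the lip. Grip across the 14 mm, firmly (about 40 N).
- tray_spout (a point): Middle of the free edge of the pouring lip of the pink pieces' tray: in the tray's frame at x 88, y 0, z 18 mm; the lip is 112 mm wide.
- pink_card: Fixed brown cardboard sheet, 200 (x) by 170 (y) mm, 3 mm thick with a yellow tape mark, on which the pink pieces' tray stands and to which it returns. Origin: centre of the underside.
- cream_card: An identical fixed cardboard sheet under the other tray, of the cream pieces. The two sheets may be either way round on the table.
- cream_tray: A tray of the same make that holds three CREAM pieces; it stays where it is.
- hopper: Fixed blue bench tumbler with an open steel feed hopper. Origin: on the table under the hopper's middle; +x points away from the robot to its drum (top 115 mm high). Mouth 200 (x) by 240 (y) mm at 140 mm height, 3 mm sheet; walls slope in to a closed floor, 90 by 110 mm, at 54 mm height. The start lever stands on a 55 mm high ledge on the -x side.
- hopper_mouth (a point): Centre of the hopper's mouth, at rim height (140 mm).
- start_lever (a joint): Start lever, rad: about 0 = off (leaning to the machine's -x, towards the robot), 1.0 = fully on (leaning to +x, towards the hopper). 80 mm long; pivot 165 mm in front (-x) of the hopper's origin, 77 mm high, turning about the machine's y. A push of about 1 N moves it; it stays where it is left.
- start_lever_tip (a point): Centre of the green ball (26 mm diameter) on the end of the start lever; from 147 mm (at either end) to 157 mm (upright) above the table, it travels about 77 mm along the machine's x.
- spray_can: Standing spray can, 60 mm diameter, 170 mm high; leave it. Origin at its base.
- tape_roll: Yellow roll of tape lying flat, 80 mm diameter, 24 mm high; leave it.
- brush: Paint brush lying on the table; leave it.
- paint_jar: Small jar with white lid, 56 mm diameter, 60 mm high; leave it. Origin at its base.
- cream1: A cream piece, shaped like the pink ones, in the cream tray; it stays there.
- cream2: A cream piece, shaped like the pink ones, in the cream tray; it stays there.
- cream3: A cream piece, shaped like the pink ones, in the cream tray; it stays there.
- pink1: Loose pink painted model piece: a block 24 x 22 x 16 mm with a slightly slanted roof plate 32 x 26 x 5 mm, 16 g. Origin: centre of its underside.
- pink2: Another pink piece, like pink1.
- pink3: Another pink piece, like pink1.
- pink4: Another pink piece, like pink1.
- pink5: Another pink piece, like pink1.

How it is judged:
On the way, in this order (a step that is already met when the one before it is completed fails the run):
1. the tray is tipped (over 34 degrees) with its lip over the hopper (angle between tray's own z axis and vertical above 0.6 rad and horizontal distance between tray_spout and hopper_mouth below 0.13 m), for 0.1 s.
2. all five pink pieces lie in the hopper, below its rim (x of pink1 in the frame of hopper between -0.1 and 0.1 m and y of pink1 in the frame of hopper between -0.12 and 0.12 m and height (world z) of pink1 between 0.045 and 0.14 m and x of pink2 in the frame of hopper between -0.1 and 0.1 m and y of pink2 in the frame of hopper between -0.12 and 0.12 m and height (world z) of pink2 between 0.045 and 0.14 m and x of pink3 in the frame of hopper between -0.1 and 0.1 m and y of pink3 in the frame of hopper between -0.12 and 0.12 m and height (world z) of pink3 between 0.045 and 0.14 m and x of pink4 in the frame of hopper between -0.1 and 0.1 m and y of pink4 in the frame of hopper between -0.12 and 0.12 m and height (world z) of pink4 between 0.045 and 0.14 m and x of pink5 in the frame of hopper between -0.1 and 0.1 m and y of pink5 in the frame of hopper between -0.12 and 0.12 m and height (world z) of pink5 between 0.045 and 0.14 m), for 0.2 s.
3. the tray stands flat on its cardboard sheet, released (horizontal distance between tray and pink_card below 0.04 m and height (world z) of tray below 0.012 m and angle between tray's own z axis and vertical below 0.1 rad and contact force between the fingers and tray below 0.2 N and linear speed of tray below 0.03 m/s), for 0.2 s.
4. the start lever is pushed over to on (value of joint start_lever above 0.85 rad), for 0.1 s.
At the end, for the whole second after the job is handed in: All five pink pieces are in the hopper below its rim, the tray stands flat and still (within 6 degrees) with its origin within 40 mm of the middle of its cardboard sheet, released, and the start lever is on (over 0.85 rad) (all of step 2 and all of step 3 and value of joint start_lever above 0.85 rad); the robot touches nothing.
It fails at once if the tray is let go more than about 40 mm above the table (contact force between the fingers and tray below 0.2 N and height (world z) of tray above 0.045 m).
It fails at once if the cream tray, a cream piece or a bystander is moved more than 30 mm (distance of any of spray_can, tape_roll, brush, paint_jar, cream_tray, cream1, cream2, cream3 from where it was at the start of the episode above 0.03 m).
It also fails if it takes over 72 s, if anything falls off the work surface, if the arm or the gripper's body presses on something with over 40 N, if the wrist force passes 120 N, or if a joint passes its speed limit or range.

## Working session

There is one attempt and no reset: what is moved stays moved. The work goes in short steps, Python scripts to look and compute and a tool call to move; the robot and the scene stay as the last step left them, time stands still between calls to the robot, and variables do not carry over. Pictures are saved under pics/ and viewed, at most 10 in all, crops included, and the job is handed in when it is done.

Besides the shell and the picture viewer there is one more tool, called after ">>>" as name(argument=value, ...), one argument or row to a line, values as JSON. arm_command: Moves the arm, as the interface text tells. Its arguments: {"type":"object","properties":{"moves":{"type":"array"},"newtons":{"type":"number"}},"required":["moves"]}

```bash
mkdir -p pics; ls; cat > h.py <<'E'
import numpy as np,cv2
from scipy.spatial.transform import Rotation as R
from workcell import *
def q(o): return R.from_quat([o[1],o[2],o[3],o[0]])
def pose(cam):
    i=camera_info(cam)
    if 'eye' in i:
        o=np.array(i['orientation'],float)
        M=o if o.shape==(3,3) else q(o).as_matrix()
        return M,np.array(i['eye']),i
    s=get_state();T=np.array(i['tool_from_camera']);W=q(s['orientation']).as_matrix()
    return W@T[:3,:3],W@T[:3,3]+s['tcp_pos'],i
def rays(i,uv):
    f=240/np.tan(np.radians(i['fovy'])/2);uv=np.atleast_2d(np.array(uv,float))
    K=np.array([[f,0,i['cx']],[0,f,i['cy']],[0,0,1]])
    p=cv2.undistortPoints(uv[:,None],K,np.array([i['k1'],0,0,0.]))[:,0]
    return np.c_[p,np.ones(len(p))]
def cloud(cam):
    M,e,i=pose(cam);im,d=read_camera(cam)
    v,u=np.mgrid[:480,:640];P=rays(i,np.c_[u.ravel(),v.ravel()])*d.reshape(-1,1)
    P=(P@M.T+e).reshape(480,640,3);P[d==0]=np.nan
    return im,P
E
python3 - <<'E'
from h import *
for c in ('scene','top'):
    im,P=cloud(c);cv2.imwrite(f'pics/{c}0.png',im);np.save(f'{c}0.npy',P);print(camera_info(c))
    for l in ('tray','tray_handle','tray_spout','cream_tray','hopper','start_lever_tip','pink_card','pink1','spray_can','paint_jar','tape_roll','brush'):
        for r in recognise(c,l)[:5]:
            u,v=map(int,np.round(r['point']));print(c,l,round(r['confidence'],2),u,v,P[min(v,479),min(u,639)].round(3))
print(get_state()['clock'],camera_info('wrist'))
E
```

```text
pics
{'fovy': 47.189540134149325, 'cx': 316.0306699193095, 'cy': 239.39363799595648, 'k1': 0.03294562376117957, 'eye': array([1.15373014, 0.24460731, 1.13234914]), 'orientation': array([-0.15586433,  0.54672721,  0.78794898, -0.23649961])}
scene tray 0.98 178 245 [ 0.609 -0.335  0.007]
scene tray_handle 0.93 175 246 [ 0.616 -0.339  0.01 ]
scene tray_spout 0.74 176 246 [ 0.612 -0.339  0.006]
scene cream_tray 0.94 446 335 [0.617 0.326 0.017]
scene cream_tray 0.64 176 246 [ 0.612 -0.339  0.006]
scene hopper 0.65 268 305 [ 0.7   -0.054  0.051]
scene start_lever_tip 0.63 322 216 [ 0.497 -0.004  0.141]
scene pink_card 0.7 182 278 [ 0.685 -0.284  0.004]
scene pink1 0.66 164 260 [ 0.667 -0.335  0.028]
scene pink1 0.61 183 251 [ 0.629 -0.306  0.027]
scene pink1 0.57 179 228 [ 0.577 -0.344  0.032]
scene pink1 0.56 199 238 [ 0.584 -0.287  0.028]
scene pink1 0.5 163 242 [ 0.624 -0.362  0.028]
scene spray_can 0.71 542 322 [0.583 0.485 0.137]
scene paint_jar 0.75 399 228 [0.413 0.158 0.061]
scene paint_jar 0.23 196 237 [ 0.584 -0.295  0.028]
scene brush 0.88 262 173 [ 0.34  -0.23   0.019]
{'fovy':
[... 955 characters left out ...]
an 0.71 127 210 [0.557 0.47  0.171]
top paint_jar 0.72 257 271 [0.408 0.156 0.06 ]
top paint_jar 0.5 331 162 [ 0.701 -0.041  0.051]
top tape_roll 0.7 484 231 [ 0.518 -0.464  0.   ]
top brush 0.65 401 298 [ 0.335 -0.229  0.02 ]
1.3 {'fovy': 70.68399120743854, 'cx': 318.9609991001513, 'cy': 242.00083099309313, 'k1': -0.014470283500409969, 'tool_from_camera': array([[-1.00397273e-03, -9.54388310e-01, -2.98566485e-01,
         7.62283817e-02],
       [ 9.99999362e-01, -8.03529126e-04, -7.94105482e-04,
        -7.14109459e-04],
       [ 5.17978122e-04, -2.98567092e-01,  9.54388508e-01,
        -1.42691221e-01],
       [ 0.00000000e+00,  0.00000000e+00,  0.00000000e+00,
         1.00000000e+00]])}
```

```bash
python3 - <<'E'
import cv2
s=cv2.imread('pics/scene0.png');t=cv2.imread('pics/top0.png')
cv2.imwrite('pics/top_c.png',cv2.resize(t[110:310,100:520],None,fx=1.9,fy=1.9,interpolation=3))
cv2.imwrite('pics/scene_c.png',cv2.resize(s[130:430,60:460],None,fx=2,fy=2,interpolation=3))
E
```

```text
(no output)
```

View pics/top_c.png

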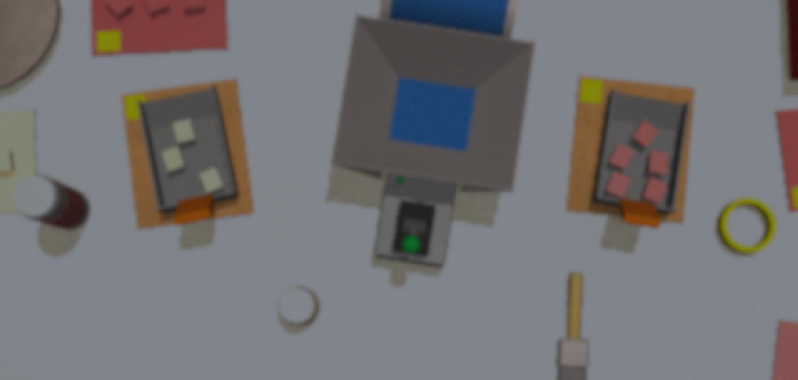

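View pics/scene_c.png

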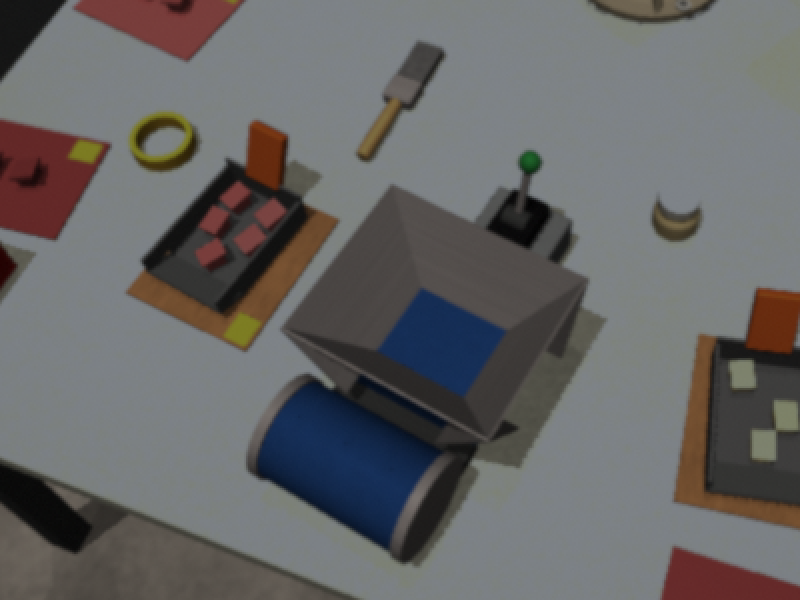

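The pink tray is on the right (top crop about 645,150). Its orange grip points to the robot at (640,212), its lip points to +x, and its card spans (570–692, 78–220). The hopper is in the middle, with the green ball at (411,243). Next I'll measure all of these from both views.

```bash
cat > m.py <<'E'
from h import *
for c in ('scene','top'):
    P=np.load(f'{c}0.npy');im=cv2.imread(f'pics/{c}0.png');hsv=cv2.cvtColor(im,cv2.COLOR_BGR2HSV)
    H,S,V=[hsv[...,k].astype(int) for k in range(3)]
    X,Y,Z=[P[...,k] for k in range(3)]
    near=(abs(Y+.32)<.16)&(X>.42)&(X<.8)
    orange=near&(H<15)&(S>170)&(Z>.03)
    print(c,'orange n',orange.sum());Q=P[orange];print(' mean',Q.mean(0).round(4),'min',Q.min(0).round(3),'max',Q.max(0).round(3))
    if orange.sum()>20:
        u,s,vt=np.linalg.svd(Q-Q.mean(0));print(' axes',vt.round(3).tolist(),(s/np.sqrt(len(Q))).round(4))
    card=near&(((H>5)&(H<35)&(S>80)))&(Z<.012)
    k,lab,st,ce=cv2.connectedComponentsWithStats(card.astype(np.uint8));b=1+np.argmax(st[1:,4]);m=lab==b
    Q=P[card&(abs(Z)<.012)];print(' card',len(Q),cv2.minAreaRect(Q[:,:2].astype(np.float32)*1000),'z',np.median(Q[:,2]))
    pk=near&((H>170)|(H<8))&(S>70)&(S<170)&(Z>.012)&(Z<.06);Q=P[pk];print(' pink',len(Q),Q.mean(0).round(3),Q.min(0).round(3),Q.max(0).round(3))
    w=near&(S<60)&(V<90)&(Z>.03)&(Z<.06)
    Q=P[w];print(' wall',len(Q),cv2.minAreaRect(Q[:,:2].astype(np.float32)*1000) if len(Q) else '')
    hp=(abs(Y+.03)<.2)&(X>.5)&(X<.9)&(Z>.125)&(Z<.155);Q=P[hp];print(' rim',len(Q),cv2.minAreaRect(Q[:,:2].astype(np.float32)*1000),np.median(Q[:,2]))
    fl=(abs(Y+.03)<.2)&(X>.5)&(X<.8)&(H>95)&(H<130)&(S>110)&(abs(Z-.052)<.015);Q=P[fl];print(' floor',len(Q),cv2.minAreaRect(Q[:,:2].astype(np.float32)*1000),np.median(Q[:,2]))
    g=(H>45)&(H<85)&(S>100)&(Z>.1)&(X<.6);Q=P[g];print(' green',len(Q),Q.mean(0).round(4),Q.min(0).round(3),Q.max(0).round(3))
    uv=np.argwhere(g)[:,::-1].mean(0);print(' uv',uv); M,e,i=pose(c);d=M@rays(i,uv)[0];np.save(c+'_g.npy',np.c_[e,d])
    uvo=np.argwhere(orange)[:,::-1].mean(0);d=M@rays(i,uvo)[0];np.save(c+'_o.npy',np.c_[e,d])
for k in 'go':
    a,b=[np.load(f'{c}_{k}.npy') for c in('scene','top')]
    A=np.c_[a[:,1],-b[:,1]];t=np.linalg.lstsq(A,b[:,0]-a[:,0],rcond=None)[0];p=a[:,0]+a[:,1]*t[0];q2=b[:,0]+b[:,1]*t[1];print(k,p.round(4),q2.round(4))
E
python3 m.py
```

```text
scene orange n 495
 mean [ 0.5417 -0.3132  0.0842] min [ 0.517 -0.341  0.043] max [ 0.563 -0.289  0.116]
 axes [[-0.429, 0.107, 0.897], [-0.16, -0.986, 0.041], [0.889, -0.126, 0.44]] [0.0226 0.0139 0.0026]
 card 1994 ((582.8480224609375, -354.0813903808594), (250.66390991210938, 325.4595642089844), 89.49342346191406) z 0.003980950472205813
 pink 792 [ 0.611 -0.329  0.028] [ 0.547 -0.381  0.012] [ 0.677 -0.278  0.05 ]
 wall 690 ((630.7656860351562, -332.80389404296875), (116.61870574951172, 163.8983154296875), 80.1746597290039)
 rim 2670 ((641.2822875976562, -25.570785522460938), (248.66925048828125, 288.06658935546875), 80.93216705322266) 0.1349416013411498
 floor 1933 ((695.7035522460938, -35.43524932861328), (112.20411682128906, 123.51978302001953), 80.068115234375) 0.054389325822423285
 green 87 [0.4732 0.0371 0.1727] [ 0.191 -0.01   0.147] [0.502 0.54  0.384]
 uv [345.3908046  203.97701149]
top orange n 197
 mean [ 0.5348 -0.3112  0.0932] min [ 0.516 -0.339  0.054] max [ 0.556 -0.289  0.118]
 axes [[0.475, -0.142, -0.868], [0.159, 0.985, -0.074], [-0.865, 0.103, -0.49]] [0.0202 0.0141 0.003 ]
 card 1624 ((582.6150512695312, -353.3243713378906), (249.01885986328125, 321.69500732421875), 89.98021697998047) z 0.0019798097259944303
 pink 521 [ 0.609 -0.328  0.027] [ 0.554 -0.369  0.013] [ 0.673 -0.28   0.054]
 wall 253 ((626.9901733398438, -329.92901611328125), (112.9391098022461, 156.18557739257812), 79.98741149902344)
 rim 1733 ((671.615478515625, -28.132736206054688), (246.4239044189453, 347.55096435546875), 80.71119689941406) 0.13388154344622238
 floor 1317 ((679.9091186523438, -30.242900848388672), (109.11190795898438, 90.64078521728516), 80.8453598022461) 0.052856799630923046
 green 77 [0.4871 0.0015 0.159 ] [ 0.477 -0.009  0.149] [0.497 0.013 0.17 ]
 uv [315.66233766 237.94805195]
g [0.4748 0.0423 0.1797] [0.4854 0.0016 0.1808]
o [ 0.5376 -0.3168  0.0774] [ 0.5365 -0.3145  0.0769]
```

```bash
cat > plan.py <<'E'
from h import *
YAW=np.radians(-9.5);RT=R.from_euler('z',YAW)
HANDLE=np.array([-.094,0,.085])
def toolR(theta,yaw=YAW,flip=1):
    """tool orientation for a tray pitched nose-down by theta (rad)"""
    a=np.radians(25);y=np.array([np.cos(a),0,np.sin(a)])*flip;z=np.array([np.sin(a),0,-np.cos(a)])
    return R.from_euler('z',yaw)*R.from_euler('y',theta)*R.from_matrix(np.c_[np.cross(y,z),y,z])
def rows(p0,r0,p1,r1,n,grip,rp=None):
    """n straight rows; printed flat, shift mm / turn rad in tool axes"""
    rv=(r0.inv()*r1).as_rotvec();out=[];p,r=np.array(p0),r0
    for k in range(1,n+1):
        rn=r0*R.from_rotvec(rv*k/n);pn=p0+(np.array(p1)-p0)*k/n
        d=r.inv().apply(pn-p)*1000;t=(r.inv()*rn).as_rotvec()
        d=np.round(d,1);t=np.round(t,3);out+=[grip,*d,*t]
        p=p+r.apply(d/1000);r=r*R.from_rotvec(t)
    print(f'step {np.linalg.norm(d):.0f}mm {np.degrees(np.linalg.norm(t)):.1f}deg');print([float(x) for x in out]);return p,r
def now():
    s=get_state();print('clock',s['clock'],'tcp',np.round(s['tcp_pos'],4),'q',np.round(s['joint_pos'],2),'gap',round(s['finger_gap'],4));return np.array(s['tcp_pos']),q(s['orientation'])
E
python3 - <<'E'
from plan import *
p,r=now();print(r.as_matrix().round(3))
for f in(1,-1): print((r.inv()*toolR(0,flip=f)).as_rotvec())
for c in('scene','top'):
    P=np.load(f'{c}0.npy');hsv=cv2.cvtColor(cv2.imread(f'pics/{c}0.png'),cv2.COLOR_BGR2HSV).astype(int);H,S,V=[hsv[...,k] for k in range(3)]
    m=((H>8)&(H<22)&(S>70)&(P[...,2]<.012)&(abs(P[...,1]+.32)<.13)&(P[...,0]>.5)&(P[...,0]<.78))
    m=cv2.morphologyEx(m.astype(np.uint8),cv2.MORPH_OPEN,np.ones((3,3)))>0
    Q=P[m];print(c,len(Q),cv2.minAreaRect(Q[:,:2].astype(np.float32)*1000),np.median(Q[:,2]))
    tp=((H>22)&(H<35)&(S>100)&(P[...,2]<.012)&(abs(P[...,1]+.30)<.1)&(P[...,0]>.6)&(P[...,0]<.78));Q=P[tp];print('tape',Q.min(0),Q.max(0))
    # rim: highest-points crest
    m=(abs(P[...,1]+.03)<.17)&(P[...,0]>.55)&(P[...,0]<.81)&(P[...,2]>.118)&(P[...,2]<.15);Q=P[m]
    L=RT.inv().apply(Q-[.681,-.03,0]);print('rim local',np.percentile(L,[.5,2,98,99.5],axis=0).round(3))
E
```

```text
clock 1.3 tcp [0.1862 0.544  0.2313] q [1.1  0.31 0.05 1.3  0.   1.43] gap 0.0852
[[-0.946  0.324  0.   ]
 [ 0.324  0.946  0.   ]
 [-0.     0.    -1.   ]]
[-0.36138548 -0.30662317  1.38282589]
[ 0.32047351 -0.37770947 -1.70414791]
scene 1696 ((665.5675659179688, -293.3699951171875), (128.24053955078125, 255.60292053222656), 46.5045166015625) 0.003868344830805004
tape [ 0.70543438 -0.28252958 -0.00120149] [ 0.74256142 -0.2492327   0.01103217]
rim local [[-0.103 -0.125  0.118]
 [-0.101 -0.123  0.119]
 [ 0.102  0.121  0.143]
 [ 0.103  0.122  0.144]]
top 1369 ((638.4788818359375, -321.55255126953125), (170.11679077148438, 198.95948791503906), 83.34808349609375) 0.0018395451074464386
tape [ 0.70477197 -0.2800712  -0.00808264] [ 0.74301636 -0.24746446  0.00927948]
rim local [[-0.104 -0.122  0.118]
 [-0.103 -0.121  0.119]
 [ 0.101  0.121  0.143]
 [ 0.103  0.123  0.146]]
```

```bash
python3 - <<'E'
from plan import *
p,r=now();r1=toolR(0);z=r1.as_matrix()[:,2]
H=np.array([.534,-.312,.088]);pre=H+z*(.019-.11)
print('pre',pre)
S=R.from_rotvec((r.inv()*r1).as_rotvec()*.4)
p,r=rows(p,r,[.40,.30,.36],r*S,7,1)
p,r=rows(p,r,[.49,-.08,.36],r*R.from_rotvec((r.inv()*r1).as_rotvec()*.6),8,1)
p,r=rows(p,r,pre,r1,7,1)
E
```

```text
clock 1.3 tcp [0.1862 0.544  0.2313] q [1.1  0.31 0.05 1.3  0.   1.43] gap 0.0852
pre [ 0.49606917 -0.30565256  0.17047401]
step 50mm 4.8deg
[1.0, -40.2, -23.1, -18.4, -0.021, -0.018, 0.079, 1.0, -42.2, -19.5, -18.1, -0.02, -0.017, 0.079, 1.0, -43.9, -15.6, -17.7, -0.021, -0.018, 0.079, 1.0, -45.2, -11.9, -17.2, -0.021, -0.017, 0.079, 1.0, -46.4, -7.8, -16.6, -0.02, -0.018, 0.079, 1.0, -47.1, -3.8, -15.9, -0.021, -0.017, 0.079, 1.0, -47.5, 0.3, -15.1, -0.02, -0.018, 0.079]
step 49mm 3.8deg
[1.0, -43.9, -21.4, -0.2, -0.016, -0.014, 0.062, 1.0, -45.1, -18.6, 0.0, -0.017, -0.014, 0.062, 1.0, -46.2, -15.8, 0.5, -0.016, -0.013, 0.063, 1.0, -47.1, -12.9, 0.8, -0.016, -0.014, 0.062, 1.0, -47.8, -9.9, 1.2, -0.016, -0.014, 0.062, 1.0, -48.2, -7.0, 1.8, -0.017, -0.014, 0.062, 1.0, -48.6, -4.0, 2.4, -0.016, -0.013, 0.063, 1.0, -48.7, -1.0, 3.0, -0.016, -0.014, 0.062]
step 42mm 2.9deg
[1.0, -30.3, -13.9, 25.7, -0.012, -0.01, 0.047, 1.0, -30.7, -12.8, 25.9, -0.013, -0.011, 0.048, 1.0, -31.0, -11.6, 26.0, -0.012, -0.01, 0.047, 1.0, -31.2, -10.5, 26.3, -0.013, -0.011, 0.048, 1.0, -31.4, -9.4, 26.4, -0.012, -0.01, 0.047, 1.0, -31.6, -8.1, 26.7, -0.013, -0.011, 0.047, 1.0, -31.6, -7.0, 26.9, -0.012, -0.01, 0.048]
```

>>> arm_command(
  moves=[1,-40,-23,-18,-0.02,-0.018,0.079,1,-42,-20,-18,-0.02,-0.018,0.079,1,-44,-16,-18,-0.02,-0.018,0.079,1,-45,-12,-17,-0.02,-0.018,0.079,1,-46,-8,-17,-0.02,-0.018,0.079,1,-47,-4,-16,-0.02,-0.018,0.079,1,-47,0,-15,-0.02,-0.018,0.079],
)

```text
clock: 2.17
tcp_pos: [0.3986, 0.2986, 0.3613]
orientation: [0.073, 0.427, 0.899, 0.058]
wrist_force: [0.0, 0.4, 0.0]
finger_gap: 0.0854
grip_force: 0.0
```

>>> arm_command(
  moves=[1,-44,-21,0,-0.016,-0.014,0.062,1,-45,-19,0,-0.016,-0.014,0.062,1,-46,-16,0,-0.016,-0.014,0.062,1,-47,-13,1,-0.016,-0.014,0.062,1,-48,-10,1,-0.016,-0.014,0.062,1,-48,-7,2,-0.016,-0.014,0.062,1,-48,-4,2,-0.016,-0.014,0.062,1,-48,-1,3,-0.016,-0.014,0.062],
)

```text
clock: 3.18
tcp_pos: [0.4868, -0.0804, 0.3635]
orientation: [0.133, 0.632, 0.756, 0.107]
wrist_force: [-0.1, -0.1, -0.1]
finger_gap: 0.085
grip_force: 0.0
```

```bash
python3 - <<'E'
from plan import *
p,r=now();r1=toolR(0);z=r1.as_matrix()[:,2]
H=np.array([.534,-.312,.088]);pre=H+z*(.019-.11)
print(pre);rows(p,r,pre,r1,7,1)
E
```

```text
clock 3.175 tcp [ 0.4868 -0.0804  0.3635] q [-0.41 -0.14 -0.19  1.19  0.13  1.01] gap 0.085
[ 0.49606917 -0.30565256  0.17047401]
step 42mm 2.9deg
[1.0, -30.1, -13.7, 26.6, -0.012, -0.009, 0.048, 1.0, -30.4, -12.5, 26.7, -0.013, -0.01, 0.047, 1.0, -30.7, -11.4, 26.9, -0.012, -0.009, 0.048, 1.0, -31.1, -10.3, 27.0, -0.012, -0.009, 0.048, 1.0, -31.2, -9.1, 27.1, -0.013, -0.01, 0.047, 1.0, -31.4, -8.0, 27.4, -0.012, -0.009, 0.048, 1.0, -31.4, -6.8, 27.5, -0.012, -0.009, 0.048]
```

>>> arm_command(
  moves=[1,-30,-14,27,-0.012,-0.009,0.048,1,-30,-12,27,-0.012,-0.01,0.048,1,-31,-11,27,-0.012,-0.009,0.048,1,-31,-10,27,-0.012,-0.009,0.048,1,-31,-9,27,-0.013,-0.01,0.047,1,-31,-8,27,-0.012,-0.009,0.048,1,-31,-7,27,-0.012,-0.009,0.048,1,0,0,0,0,0,0],
)

```text
clock: 4.18
tcp_pos: [0.4952, -0.303, 0.1678]
orientation: [0.162, 0.746, 0.63, 0.139]
wrist_force: [0.5, 0.5, -0.3]
finger_gap: 0.0856
grip_force: 0.0
```

```bash
python3 - <<'E'
from plan import *
p,r=now();im,P=cloud('wrist');cv2.imwrite('pics/w1.png',im)
hsv=cv2.cvtColor(im,cv2.COLOR_BGR2HSV).astype(int);H,S,V=[hsv[...,k] for k in range(3)]
m=(H<15)&(S>170)&(P[...,2]>.03)&(abs(P[...,1]+.31)<.06)&(abs(P[...,0]-.54)<.08)
Q=P[m];print(len(Q));L=RT.inv().apply(Q-[.534,-.312,.088]);
print('orange local to guess',np.percentile(L,[1,10,50,90,99],axis=0).round(4))
a=np.radians(25);u=np.c_[L@[np.cos(a),0,np.sin(a)],L[:,1],L@[-np.sin(a),0,np.cos(a)]]
print('plate coords n,y,len',np.percentile(u,[1,10,50,90,99],axis=0).round(4))
r1=toolR(0);z=r1.as_matrix()[:,2];G=np.array([.534,-.312,.088])+z*.019
print(G);rows(p,r,G,r1,5,1)
E
```

```text
clock 4.175 tcp [ 0.4952 -0.303   0.1678] q [-0.82  0.08 -0.5   0.65  0.26  0.96] gap 0.0856
1719
orange local to guess [[-1.740e-02 -2.760e-02 -3.270e-02]
 [-1.620e-02 -2.100e-02 -1.000e-04]
 [-1.060e-02  3.500e-03  2.260e-02]
 [ 2.000e-04  1.900e-02  2.500e-02]
 [ 1.530e-02  1.940e-02  1.675e-01]]
plate coords n,y,len [[-0.0072 -0.0276 -0.0356]
 [-0.0059 -0.021   0.0006]
 [-0.0008  0.0035  0.0257]
 [ 0.0045  0.019   0.0268]
 [ 0.0697  0.0194  0.1567]]
[ 0.54191962 -0.31332529  0.07078015]
step 22mm 0.1deg
[1.0, -0.5, 0.6, 21.6, -0.001, -0.0, -0.001, 1.0, -0.6, 0.6, 21.6, -0.002, -0.001, -0.0, 1.0, -0.5, 0.5, 21.7, -0.001, -0.0, -0.001, 1.0, -0.5, 0.5, 21.6, -0.001, -0.001, -0.0, 1.0, -0.5, 0.5, 21.6, -0.002, -0.0, -0.001]
```

View pics/w1.png

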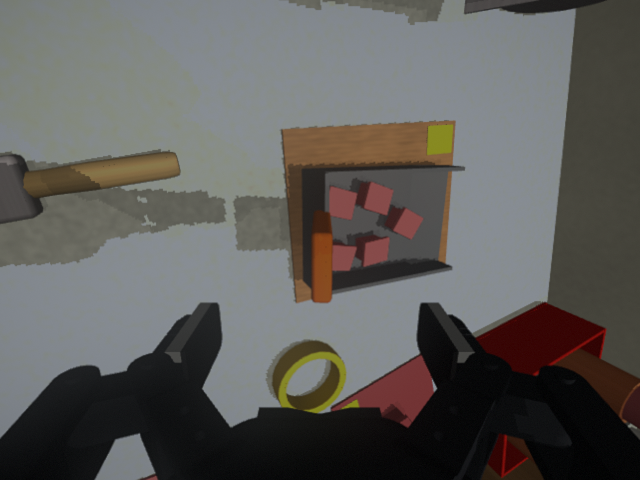

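The grip plate sits midway between the fingers (322, 212–300). It is 4 mm further toward tool −x than I guessed. Going down to close.

>>> arm_command(
  moves=[1,-1.5,0.5,22,-0.001,0,0,1,-1.5,0.5,22,-0.001,0,0,1,-1.5,0.5,22,-0.001,0,0,1,-1.0,0.5,22,-0.001,0,0,1,-1.0,0.5,20,-0.002,0,0,1,0,0,0,0,0,0],
  newtons=45,
)

```text
clock: 4.97
tcp_pos: [0.5431, -0.3155, 0.0735]
orientation: [0.165, 0.744, 0.632, 0.141]
wrist_force: [-0.7, -0.5, 0.5]
finger_gap: 0.0854
grip_force: 0.0
```

>>> arm_command(
  moves=[-1,0,0,0,0,0,0,-1,0,0,0,0,0,0,-1,0,0,0,0,0,0,-1,0,0,0,0,0,0,-1,0,0,0,0,0,0,-1,0,0,0,0,0,0],
  newtons=45,
)

```text
clock: 5.72
tcp_pos: [0.5424, -0.3166, 0.0733]
orientation: [0.166, 0.745, 0.631, 0.141]
wrist_force: [-0.7, -0.0, -0.4]
finger_gap: 0.0134
grip_force: 48.1
```

```bash
cat >> plan.py <<'E'
SP=np.array([.088,0,.018]);HOP=np.array([.681,-.030,0])
ZT=np.array([np.sin(np.radians(25)),0,-np.cos(np.radians(25))]);TCPT=HANDLE+ZT*.0165
def at(theta,spout,yaw=YAW):
    return np.array(spout)+(R.from_euler('z',yaw)*R.from_euler('y',theta)).apply(TCPT-SP),toolR(theta,yaw)
def seq(p,r,targets,grip):
    for k in range(0,len(targets),8):
        out=[]
        for pn,rn in targets[k:k+8]:
            d=np.round(r.inv().apply(pn-p)*1000,0);t=np.round((r.inv()*rn).as_rotvec(),3);out+=[grip,*d,*t];p=p+r.apply(d/1000);r=r*R.from_rotvec(t)
        print([float(x) for x in out]);
    return p,r
E
python3 - <<'E'
from plan import *
p0,r0=now()
hs=lambda x,z:HOP+RT.apply([x,0,0])+[0,0,z]
A=p0+[0,0,.21]
pt,rt=at(0,hs(-.035,.225));print('pour0',pt)
rq=r0*R.from_rotvec((r0.inv()*rt).as_rotvec())
T=[(p0+(A-p0)*k/8,r0) for k in range(1,9)]+[(A+(pt-A)*k/14,rt) for k in range(1,15)]
p,r=seq(p0,r0,T,-1)
E
```

```text
clock 5.725 tcp [ 0.5424 -0.3166  0.0733] q [-0.77  0.26 -0.55  0.39  0.25  1.01] gap 0.0134
pour0 [0.47385359 0.00466442 0.27704592]
[-1.0, 0.0, 11.0, -24.0, 0.0, 0.0, 0.0, -1.0, 0.0, 11.0, -24.0, 0.0, 0.0, 0.0, -1.0, 0.0, 11.0, -23.0, 0.0, 0.0, 0.0, -1.0, 0.0, 12.0, -24.0, 0.0, 0.0, 0.0, -1.0, 0.0, 11.0, -24.0, 0.0, 0.0, 0.0, -1.0, 0.0, 11.0, -24.0, 0.0, 0.0, 0.0, -1.0, 0.0, 11.0, -23.0, 0.0, 0.0, 0.0, -1.0, 0.0, 11.0, -24.0, 0.0, 0.0, 0.0]
[-1.0, 22.0, -8.0, -3.0, 0.002, -0.001, 0.0, -1.0, 22.0, -8.0, -4.0, 0.0, -0.0, 0.0, -1.0, 22.0, -8.0, -3.0, 0.0, -0.0, 0.0, -1.0, 21.0, -8.0, -3.0, 0.0, -0.0, 0.0, -1.0, 22.0, -8.0, -3.0, 0.0, -0.0, 0.0, -1.0, 22.0, -8.0, -4.0, 0.0, -0.0, 0.0, -1.0, 22.0, -8.0, -3.0, 0.0, -0.0, 0.0, -1.0, 22.0, -8.0, -3.0, 0.0, -0.0, 0.0]
[-1.0, 22.0, -8.0, -3.0, 0.0, -0.0, 0.0, -1.0, 21.0, -8.0, -4.0, 0.0, -0.0, 0.0, -1.0, 22.0, -8.0, -3.0, 0.0, -0.0, 0.0, -1.0, 22.0, -8.0, -3.0, 0.0, -0.0, 0.0, -1.0, 22.0, -8.0, -3.0, 0.0, -0.0, 0.0, -1.0, 22.0, -8.0, -3.0, 0.0, -0.0, 0.0]
```

>>> arm_command(
  moves=[-1,0,11,-24,0,0,0,-1,0,11,-24,0,0,0,-1,0,11,-24,0,0,0,-1,0,11,-24,0,0,0,-1,0,11,-24,0,0,0,-1,0,11,-24,0,0,0,-1,0,11,-24,0,0,0,-1,0,11,-24,0,0,0],
)

```text
clock: 6.72
tcp_pos: [0.5402, -0.3159, 0.2845]
orientation: [0.165, 0.745, 0.631, 0.141]
wrist_force: [0.9, 0.5, -3.9]
finger_gap: 0.0137
grip_force: 47.7
```

```bash
cat > kin.py <<'E'
from plan import *
from scipy.optimize import least_squares
D=[([1.101,.313,.046,1.304,0,1.431],[.186,.544,.231]),([-.41,-.14,-.19,1.19,.13,1.01],[.4868,-.0804,.3635]),([-.82,.08,-.5,.65,.26,.96],[.4952,-.303,.1678]),([-.77,.26,-.55,.39,.25,1.01],[.5424,-.3166,.0733])]
s=get_state();D.append((list(s['joint_pos']),list(s['tcp_pos'])))
def fk(q_,x):
    zs,L1,L2,a,L3,off,d4=x;q1,q2,q3,q4,q5,_=q_
    b=q2-q3   # forearm: level when 0 (pitch b below horizontal), with offset
    pt=lambda ang,l:np.array([l*np.cos(ang),0,-l*np.sin(ang)])
    P=np.array([a,0,zs])+L1*np.array([np.sin(q2+off),0,np.cos(q2+off)])+pt(b,L2)+d4*np.array([-np.sin(b),0,-np.cos(b)])
    ang=b+q4;d=R.from_euler('y',ang).apply(R.from_euler('z',q5).apply([L3,0,0]))
    return R.from_euler('z',q1).apply(P+d)
if __name__=='__main__':
    best=min((least_squares(lambda x:np.concatenate([fk(q_,x)-t for q_,t in D]+[1e-3*(x-g)]),g) for g in [np.array([.3,.4,.35,0,.25,0,0])]),key=lambda s:s.cost)
    print(best.x.round(3));print([(1000*(fk(q_,best.x)-t)).round(1).tolist() for q_,t in D])
    now();print(s['grip_force'],s['wrist_force'])
    np.save('kin.npy',best.x)
    hs=lambda x,z:HOP+RT.apply([x,0,0])+[0,0,z]
    lo,hi=np.array([-2.76,-.86,-1.03,-2.2,-1.47]),np.array([2.76,1.69,1.26,2.34,1.5])
    for th,xx,z in [(0,-.035,.225),(10,-.035,.225),(20,-.035,.22),(30,-.035,.2),(45,-.035,.17),(60,-.035,.165),(60,0,.165)]:
        p,r=at(np.radians(th),hs(xx,z));zd=r.as_matrix()[:,2]
        def res(q_):
            d=R.from_euler('z',q_[0])*R.from_euler('y',q_[1]-q_[2]+q_[3])*R.from_euler('z',q_[4])
            return np.r_[(fk([*q_,0],best.x)-p)*5,d.apply([1,0,0])-zd]
        o=least_squares(res,[-.05,0,-.3,.9,0],bounds=(lo,hi));print(th,p.round(3),o.x.round(2),'err',round(o.cost,6))
E
python3 kin.py
```

```text
[ 0.316  0.673  0.476 -0.033  0.623 -0.11  -0.002]
[[68.4, -43.0, -2.6], [-17.8, -35.4, -1.5], [-5.0, 12.3, -5.7], [6.9, -1.4, 2.1], [10.7, -12.1, 7.6]]
clock 6.725 tcp [ 0.5402 -0.3159  0.2845] q [-0.78  0.09 -0.2   0.92  0.25  1.  ] gap 0.0137
47.67735958099365 [ 0.92152055  0.46966858 -3.94946559]
0 [0.474 0.005 0.277] [ 0.22 -0.21 -0.45  0.92 -0.16] err 0.0
10 [0.485 0.003 0.307] [ 0.09 -0.05 -0.21  1.16 -0.07] err 0.0
20 [ 0.502 -0.     0.329] [ 0.02  0.12  0.03  1.4  -0.02] err 0.0
30 [ 0.523 -0.004  0.333] [-0.02  0.31  0.26  1.61  0.01] err 0.0
45 [ 0.561 -0.01   0.331] [-0.06  0.62  0.65  1.94  0.04] err 0.0
60 [ 0.605 -0.017  0.343] [-0.08  0.95  1.15  2.34  0.05] err 0.001379
60 [ 0.639 -0.023  0.343] [-0.09  0.97  1.23  2.34  0.05] err 0.00599
```

```bash
sed -i 's/zs,L1,L2,a,L3,off,d4=x/zs,L1,L2,a,L3,off,d4,dy=x/; s/apply(P+d)/apply(P+d+np.array([0,dy,0]))/; s/\.25,0,0\])\]/.25,0,0,.08])]/' kin.py
sed -i 's/^s=get_state.*/s=get_state();D.append((list(s["joint_pos"]),list(s["tcp_pos"])))\nZ=[[0,0,-1]]+[None]*3+[list(q(s["orientation"]).as_matrix()[:,2])]/' kin.py
python3 kin.py
```

```text
[ 0.17   0.427  0.374  0.029  0.328  0.069 -0.096  0.074]
[[7.6, 1.4, 0.9], [2.4, -4.8, 1.7], [5.4, -0.9, 0.9], [3.4, 3.9, -0.2], [-8.3, 9.8, -3.3]]
clock 6.725 tcp [ 0.5402 -0.3159  0.2845] q [-0.78  0.09 -0.2   0.92  0.25  1.  ] gap 0.0137
47.67735958099365 [ 0.92152055  0.46966858 -3.94946559]
0 [0.474 0.005 0.277] [-0.14 -0.27 -0.56  0.85 -0.01] err 0.0
10 [0.485 0.003 0.307] [-0.14 -0.11 -0.29  1.13 -0.01] err 0.0
20 [ 0.502 -0.     0.329] [-0.15  0.07 -0.02  1.4  -0.  ] err 0.0
30 [ 0.523 -0.004  0.333] [-0.15  0.27  0.24  1.63  0.  ] err 0.0
45 [ 0.561 -0.01   0.331] [-0.15  0.66  0.8   2.07  0.  ] err 0.0
60 [ 0.605 -0.017  0.343] [-0.17  0.91  1.24  2.34  0.03] err 0.033095
60 [ 0.639 -0.023  0.343] [-0.18  0.91  1.25  2.27  0.04] err 0.066265
```

```bash
cat > ik.py <<'E'
from kin import *
X=np.load('kin.npy')
lo,hi=np.array([-2.76,-.86,-1.03,-2.2,-1.47]),np.array([2.76,1.69,1.26,2.34,1.5])
def ik(p,r,g=[-.15,.6,.7,2,0]):
    zd=r.as_matrix()[:,2]
    def res(q_):
        d=R.from_euler('z',q_[0])*R.from_euler('y',q_[1]-q_[2]+q_[3])*R.from_euler('z',q_[4])
        return np.r_[(fk([*q_,0],X)-p)*5,d.apply([1,0,0])-zd]
    o=least_squares(res,np.clip(g,lo+.01,hi-.01),bounds=(lo,hi));return o.x,o.cost
if __name__=='__main__':
  for yd in(-9.5,20,40,60,80.5,100):
    for dd in(-.04,-.07):
      y=np.radians(yd);dr=np.array([np.cos(y),np.sin(y),0]);out=[]
      for th in(0,45,50,55,60,65):
        p,r=at(np.radians(th),HOP+dr*dd+[0,0,.155 if th else .225],y)
        c=min((ik(p,r,g) for g in([-.15,.6,.7,2,0],[-.1,.5,.3,1.5,.5],[-.1,.5,.3,1.5,-.5])),key=lambda t:t[1]);out.append((th,c[0].round(1).tolist(),round(c[1],4)))
      print(yd,dd,[(o[0],o[2]) for o in out],out[3][1])
E
python3 ik.py
```

```text
-9.5 -0.04 [(0, np.float64(0.0)), (45, np.float64(0.0)), (50, np.float64(0.0)), (55, np.float64(0.0058)), (60, np.float64(0.0245)), (65, np.float64(0.0553))] [-0.2, 0.9, 1.2, 2.3, 0.0]
-9.5 -0.07 [(0, np.float64(0.0)), (45, np.float64(0.0)), (50, np.float64(0.0)), (55, np.float64(0.0002)), (60, np.float64(0.0085)), (65, np.float64(0.0292))] [-0.2, 0.9, 1.1, 2.3, 0.0]
20 -0.04 [(0, np.float64(0.0)), (45, np.float64(0.0)), (50, np.float64(0.0)), (55, np.float64(0.0041)), (60, np.float64(0.0185)), (65, np.float64(0.0423))] [-0.1, 0.9, 1.3, 2.3, -0.2]
20 -0.07 [(0, np.float64(0.0)), (45, np.float64(0.0)), (50, np.float64(0.0)), (55, np.float64(0.0)), (60, np.float64(0.0054)), (65, np.float64(0.0204))] [-0.1, 0.9, 1.2, 2.3, -0.2]
40 -0.04 [(0, np.float64(0.0)), (45, np.float64(0.0)), (50, np.float64(0.0)), (55, np.float64(0.0013)), (60, np.float64(0.0078)), (65, np.float64(0.0192))] [-0.1, 0.9, 1.3, 2.2, -0.4]
40 -0.07 [(0, np.float64(0.0)), (45, np.float64(0.0)), (50, np.float64(0.0)), (55, np.float64(0.0)), (60, np.float64(0.0014)), (65, np.float64(0.0075))] [-0.1, 0.8, 1.0, 2.2, -0.4]

[... 370 characters left out ...]
[(0, np.float64(0.0)), (45, np.float64(0.0)), (50, np.float64(0.0)), (55, np.float64(0.0)), (60, np.float64(0.0)), (65, np.float64(0.0))] [-0.1, 0.7, 0.8, 1.7, -0.5]
80.5 -0.07 [(0, np.float64(0.0)), (45, np.float64(0.0)), (50, np.float64(0.0)), (55, np.float64(0.0)), (60, np.float64(0.0)), (65, np.float64(0.0))] [-0.1, 0.7, 0.8, 1.7, -0.5]
100 -0.04 [(0, np.float64(0.0315)), (45, np.float64(0.0)), (50, np.float64(0.0)), (55, np.float64(0.0)), (60, np.float64(0.0)), (65, np.float64(0.0))] [-0.1, 0.6, 0.6, 1.5, -0.5]
100 -0.07 [(0, np.float64(0.0444)), (45, np.float64(0.0)), (50, np.float64(0.0)), (55, np.float64(0.0)), (60, np.float64(0.0)), (65, np.float64(0.0))] [-0.1, 0.6, 0.7, 1.5, -0.5]
```

```bash
cat > path.py <<'E'
from ik import *
Y2=np.radians(80.5);dr=np.array([np.cos(Y2),np.sin(Y2),0])
def interp(s0,y0,th0,s1,y1,th1,n):
    e=lambda k:k/n
    return [at(th0+(th1-th0)*e(k),np.array(s0)+(np.array(s1)-s0)*e(k),y0+(y1-y0)*e(k)) for k in range(1,n+1)]
def chk(T,g):
    for p,r in T:
        g,c=ik(p,r,g); 
        if c>1e-4: print('IK?',p.round(3),g.round(2),c)
    print('last',g.round(2));return g
S1=HOP-.06*dr
E
python3 - <<'E'
from path import *
p0,r0=now()
s0=p0-RT.apply(TCPT-SP);print('spout now',s0)
T=interp(s0,YAW,0,S1+[0,0,.215],Y2,0,16);chk(T,[-.78,.09,-.2,.92,.25]);print(np.array([t[0] for t in T]).round(3)[::5].tolist())
seq(p0,r0,T,-1)
E
```

```text
clock 6.725 tcp [ 0.5402 -0.3159  0.2845] q [-0.78  0.09 -0.2   0.92  0.25  1.  ] gap 0.0137
spout now [ 0.7128605  -0.34483072  0.23245267]
last [-0.67  0.88  1.01  1.93  0.38]
[[0.536, -0.317, 0.283], [0.538, -0.321, 0.278], [0.577, -0.308, 0.272], [0.642, -0.262, 0.267]]
[-1.0, -2.0, -4.0, -1.0, 0.001, 0.04, -0.088, -1.0, -1.0, -3.0, -0.0, 0.0, 0.041, -0.089, -1.0, -1.0, -2.0, 0.0, 0.0, 0.042, -0.089, -1.0, -1.0, -0.0, 1.0, 0.0, 0.041, -0.089, -1.0, -1.0, 1.0, 2.0, 0.0, 0.042, -0.089, -1.0, -1.0, 3.0, 3.0, 0.0, 0.041, -0.089, -1.0, -2.0, 4.0, 3.0, 0.0, 0.042, -0.089, -1.0, -2.0, 5.0, 4.0, 0.0, 0.041, -0.089]
[-1.0, -2.0, 7.0, 4.0, 0.0, 0.042, -0.089, -1.0, -4.0, 8.0, 5.0, 0.0, 0.041, -0.089, -1.0, -4.0, 9.0, 5.0, 0.0, 0.042, -0.089, -1.0, -6.0, 11.0, 6.0, 0.0, 0.041, -0.089, -1.0, -6.0, 11.0, 7.0, 0.0, 0.042, -0.089, -1.0, -8.0, 12.0, 7.0, 0.0, 0.041, -0.089, -1.0, -9.0, 13.0, 7.0, 0.0, 0.042, -0.089, -1.0, -10.0, 14.0, 8.0, 0.0, 0.041, -0.089]
```

>>> arm_command(
  moves=[-1,-2,-4,-1,0,0.041,-0.089,-1,-1,-3,0,0,0.041,-0.089,-1,-1,-2,0,0,0.042,-0.089,-1,-1,0,1,0,0.041,-0.089,-1,-1,1,2,0,0.042,-0.089,-1,-1,3,3,0,0.041,-0.089,-1,-2,4,3,0,0.042,-0.089,-1,-2,5,4,0,0.041,-0.089],
)

```text
clock: 7.72
tcp_pos: [0.5501, -0.3196, 0.2748]
orientation: [0.1, 0.445, 0.869, 0.193]
wrist_force: [-0.1, -0.4, -3.6]
finger_gap: 0.0134
grip_force: 47.7
```

>>> arm_command(
  moves=[-1,-2,7,4,0,0.042,-0.089,-1,-4,8,5,0,0.041,-0.089,-1,-4,9,5,0,0.042,-0.089,-1,-6,11,6,0,0.041,-0.089,-1,-6,11,7,0,0.042,-0.089,-1,-8,12,7,0,0.041,-0.089,-1,-9,13,7,0,0.042,-0.089,-1,-10,14,8,0,0.041,-0.089],
)

```text
clock: 8.72
tcp_pos: [0.6433, -0.2623, 0.2662]
orientation: [0.019, 0.079, 0.973, 0.215]
wrist_force: [0.4, -0.3, -3.1]
finger_gap: 0.0136
grip_force: 47.7
```

```bash
python3 - <<'E'
from path import *
p0,r0=now()
print('want',[x.round(3) for x in (at(0,S1+[0,0,.215],Y2)[0],)],'rot err',(r0.inv()*toolR(0,Y2)).as_rotvec().round(3), get_state()['grip_force'])
im,P=cloud('scene');cv2.imwrite('pics/s1.png',im)
T=interp(S1+[0,0,.215],Y2,0,S1+[0,0,.195],Y2,np.radians(30),7)+interp(S1+[0,0,.195],Y2,np.radians(30),S1+[0,0,.165],Y2,np.radians(62),9)
chk(T,get_state()['joint_pos'][:5]);seq(p0,r0,T,-1)
E
```

```text
clock 8.725 tcp [ 0.6433 -0.2623  0.2662] q [-0.67  0.74  0.75  1.8   0.38 -0.55] gap 0.0136
want [array([ 0.642, -0.262,  0.267])] rot err [-0.001  0.001  0.005] 47.677634954452515
last [-0.01  0.74  0.87  1.82 -0.64]
[-1.0, 1.0, 9.0, -8.0, 0.074, 0.001, 0.005, -1.0, 0.0, 8.0, -7.0, 0.074, 0.0, -0.0, -1.0, 0.0, 9.0, -7.0, 0.075, 0.0, -0.0, -1.0, 0.0, 9.0, -7.0, 0.075, 0.0, -0.0, -1.0, 0.0, 9.0, -7.0, 0.075, 0.0, -0.0, -1.0, 0.0, 9.0, -7.0, 0.075, 0.0, -0.0, -1.0, 0.0, 9.0, -7.0, 0.074, 0.0, -0.0, -1.0, 0.0, 8.0, -5.0, 0.062, 0.0, -0.0]
[-1.0, 0.0, 9.0, -5.0, 0.063, 0.0, -0.0, -1.0, 0.0, 8.0, -5.0, 0.062, 0.0, -0.0, -1.0, 0.0, 9.0, -5.0, 0.062, 0.0, -0.0, -1.0, 0.0, 9.0, -5.0, 0.062, 0.0, -0.0, -1.0, 0.0, 9.0, -6.0, 0.062, 0.0, -0.0, -1.0, 0.0, 9.0, -5.0, 0.062, 0.0, -0.0, -1.0, 0.0, 9.0, -5.0, 0.062, 0.0, -0.0, -1.0, 0.0, 10.0, -6.0, 0.062, 0.0, -0.0]
```

View pics/s1.png

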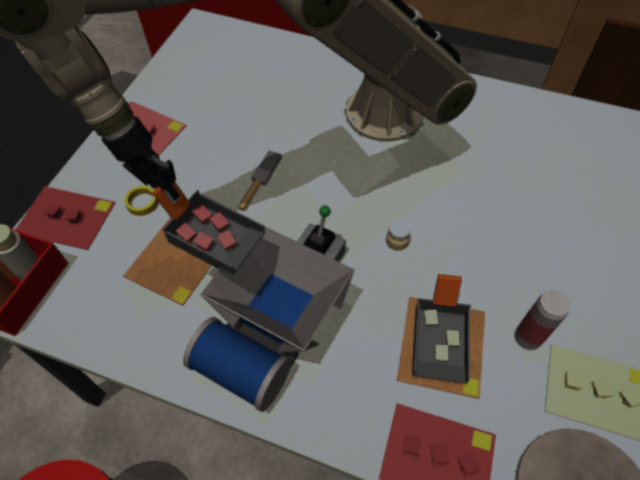

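All five pieces are still in the tray, at about (215,228), and the lip at (240,250) is over the hopper's near −y side. Tipping now.

>>> arm_command(
  moves=[-1,0,9,-8,0.074,0,0.005,-1,0,8,-7,0.074,0,0,-1,0,9,-7,0.075,0,0,-1,0,9,-7,0.075,0,0,-1,0,9,-7,0.075,0,0,-1,0,9,-7,0.075,0,0,-1,0,9,-7,0.074,0,0,-1,0,8,-5,0.062,0,0],
)

```text
clock: 9.78
tcp_pos: [0.6526, -0.2043, 0.3326]
orientation: [-0.005, 0.084, 0.994, -0.074]
wrist_force: [-0.1, 0.0, -3.6]
finger_gap: 0.0135
grip_force: 47.7
```

>>> arm_command(
  moves=[-1,0,9,-5,0.063,0,0,-1,0,8,-5,0.062,0,0,-1,0,9,-5,0.062,0,0,-1,0,9,-5,0.062,0,0,-1,0,9,-6,0.062,0,0,-1,0,9,-5,0.062,0,0,-1,0,9,-5,0.062,0,0,-1,0,10,-6,0.062,0,0],
)

```text
clock: 10.78
tcp_pos: [0.6663, -0.1239, 0.3449]
orientation: [-0.026, 0.081, 0.945, -0.316]
wrist_force: [1.0, 0.5, -2.1]
finger_gap: 0.0136
grip_force: 47.9
```

>>> arm_command(
  moves=[-1,0,0,0,0,0,0,-1,0,0,0,0,0,0,-1,0,0,0,0,0,0,-1,0,0,0,0,0,0],
)

```text
clock: 11.28
tcp_pos: [0.6658, -0.1255, 0.3463]
orientation: [-0.026, 0.081, 0.945, -0.316]
wrist_force: [0.5, 0.8, -2.7]
finger_gap: 0.0135
grip_force: 47.9
```

```bash
python3 - <<'E'
from path import *
p0,r0=now();s=get_state();print(s['grip_force'],s['wrist_force'])
y=r0.inv()*toolR(np.radians(62),Y2);print('rot err',y.as_rotvec().round(3),'spout',(p0-(R.from_euler('z',Y2)*R.from_euler('y',np.radians(62))).apply(TCPT-SP)).round(3),(S1).round(3))
ims=[]
for c in('scene','top'):
    im,P=cloud(c);ims.append(cv2.resize(im[140:340,120:320] if c=='scene' else im[100:260,250:410],(400,400),interpolation=3))
    for t in recognise(c,'pink1'):
        u,v=map(int,t['point']);print(c,round(t['confidence'],2),u,v,RT.inv().apply(P[v,u]-HOP).round(3))
cv2.imwrite('pics/p1.png',np.hstack(ims))
E
```

```text
clock 11.275 tcp [ 0.6658 -0.1255  0.3463] q [-0.04  0.61  0.65  1.7  -0.64  0.16] gap 0.0135
47.873661518096924 [ 0.49683423  0.81715325 -2.71779507]
rot err [ 0.001 -0.001 -0.005] spout [ 0.672 -0.09   0.167] [ 0.671 -0.089  0.   ]
scene 0.76 269 299 [ 0.018 -0.018  0.076]
scene 0.58 287 313 [0.028 0.034 0.078]
scene 0.58 398 231 [-0.288  0.142  0.058]
scene 0.52 285 288 [-0.009  0.007  0.104]
scene 0.52 276 281 [-0.026 -0.028  0.076]
scene 0.48 293 298 [-0.012  0.023  0.069]
top 0.65 319 172 [-0.015  0.019  0.075]
top 0.61 325 172 [-0.017  0.003  0.099]
top 0.52 402 296 [-0.302 -0.256  0.015]
top 0.5 335 166 [nan nan nan]
top 0.42 318 159 [0.019 0.028 0.073]
```

View pics/p1.png

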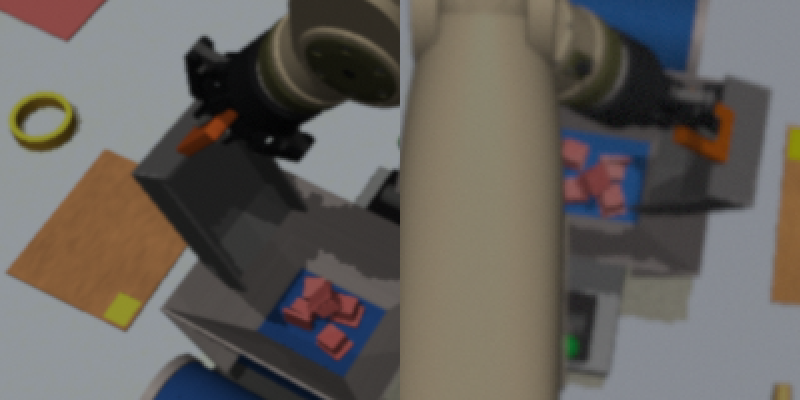

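All five pink pieces are in the hopper (left half around (320,305), right half around (597,180)) and the tray is empty. Next I return it.

```bash
cat >> path.py <<'E'
CARD=np.array([.638,-.322,0]);YC=np.radians(-8)
def over(z): return CARD+R.from_euler('z',YC).apply(SP)+[0,0,z]
E
python3 - <<'E'
from path import *
p0,r0=now();th=np.radians(62)
T=interp(S1+[0,0,.167],Y2,th,S1+[0,0,.215],Y2,0,12)
p,r=seq(p0,r0,T[:12],-1)
T=interp(S1+[0,0,.215],Y2,0,over(.20),YC,0,16);chk(T,[-.67,.74,.75,1.8,.38])
seq(p,r,T,-1)
im,P=cloud('scene');hsv=cv2.cvtColor(im,cv2.COLOR_BGR2HSV).astype(int);H,S,V=[hsv[...,k] for k in range(3)]
m=((H>8)&(H<32)&(S>70)&(abs(P[...,2])<.012)&(abs(P[...,1]+.31)<.1)&(P[...,0]>.5)&(P[...,0]<.78))
m=cv2.morphologyEx(m.astype(np.uint8),cv2.MORPH_OPEN,np.ones((3,3)))>0
print('card',cv2.minAreaRect(P[m][:,:2].astype(np.float32)*1000))
E
```

```text
clock 11.475 tcp [ 0.6658 -0.125   0.3459] q [-0.04  0.62  0.65  1.7  -0.64  0.16] gap 0.0132
[-1.0, 1.0, -13.0, 10.0, -0.089, -0.001, -0.004, -1.0, -0.0, -12.0, 9.0, -0.09, 0.0, -0.0, -1.0, -0.0, -12.0, 9.0, -0.091, 0.0, -0.0, -1.0, -0.0, -12.0, 9.0, -0.09, 0.0, -0.0, -1.0, -0.0, -12.0, 9.0, -0.09, 0.0, -0.0, -1.0, -0.0, -11.0, 9.0, -0.09, 0.0, -0.0, -1.0, -0.0, -11.0, 9.0, -0.09, 0.0, -0.0, -1.0, -0.0, -10.0, 9.0, -0.09, 0.0, -0.0]
[-1.0, -0.0, -10.0, 9.0, -0.091, 0.0, -0.0, -1.0, -0.0, -10.0, 8.0, -0.09, 0.0, -0.0, -1.0, -0.0, -9.0, 9.0, -0.09, 0.0, 0.0, -1.0, -0.0, -9.0, 9.0, -0.09, 0.0, 0.0]
last [-0.76  0.13 -0.17  0.9   0.25]
[-1.0, 11.0, -13.0, -6.0, -0.0, -0.04, 0.088, -1.0, 9.0, -11.0, -5.0, -0.0, -0.041, 0.087, -1.0, 9.0, -11.0, -6.0, -0.0, -0.041, 0.088, -1.0, 7.0, -11.0, -5.0, -0.0, -0.041, 0.087, -1.0, 6.0, -9.0, -4.0, -0.0, -0.04, 0.088, -1.0, 5.0, -8.0, -4.0, -0.0, -0.041, 0.087, -1.0, 4.0, -8.0, -4.0, -0.0, -0.041, 0.088, -1.0, 3.0, -6.0, -3.0, -0.0, -0.041, 0.087]
[-1.0, 2.0, -5.0, -3.0, -0.0, -0.041, 0.088, -1.0, 2.0, -3.0, -2.0, -0.0, -0.04, 0.087, -1.0, 2.0, -3.0, -1.0, -0.0, -0.041, 0.088, -1.0, 1.0, -1.0, -0.0, -0.0, -0.041, 0.087, -1.0, 1.0, 1.0, -0.0, -0.0, -0.041, 0.088, -1.0, 2.0, 1.0, 0.0, -0.0, -0.04, 0.087, -1.0, 1.0, 4.0, 1.0, -0.0, -0.041, 0.088, -1.0, 2.0, 4.0, 2.0, -0.0, -0.041, 0.087]
card ((638.5639038085938, -322.6326904296875), (172.65933227539062, 201.181884765625), 83.1915054321289)
```

>>> arm_command(
  moves=[-1,0,-13,10,-0.089,0,-0.004,-1,0,-12,9,-0.09,0,0,-1,0,-12,9,-0.091,0,0,-1,0,-12,9,-0.09,0,0,-1,0,-12,9,-0.09,0,0,-1,0,-11,9,-0.09,0,0,-1,0,-11,9,-0.09,0,0,-1,0,-10,9,-0.09,0,0],
)

```text
clock: 12.52
tcp_pos: [0.6475, -0.2332, 0.3093]
orientation: [0.003, 0.083, 0.996, 0.038]
wrist_force: [0.0, 0.1, -3.1]
finger_gap: 0.0132
grip_force: 47.7
```

>>> arm_command(
  moves=[-1,0,-10,9,-0.091,0,0,-1,0,-10,8,-0.09,0,0,-1,0,-9,9,-0.09,0,0,-1,0,-9,9,-0.09,0,0],
)

```text
clock: 13.02
tcp_pos: [0.6426, -0.2626, 0.2671]
orientation: [0.018, 0.081, 0.973, 0.216]
wrist_force: [-0.5, 0.4, -2.7]
finger_gap: 0.0137
grip_force: 47.7
```

>>> arm_command(
  moves=[-1,11,-13,-6,0,-0.041,0.088,-1,9,-11,-5,0,-0.041,0.087,-1,9,-11,-6,0,-0.041,0.088,-1,7,-11,-5,0,-0.041,0.087,-1,6,-9,-4,0,-0.04,0.088,-1,5,-8,-4,0,-0.041,0.087,-1,4,-8,-4,0,-0.041,0.088,-1,3,-6,-3,0,-0.041,0.087],
)

```text
clock: 14.02
tcp_pos: [0.5567, -0.3155, 0.2681]
orientation: [0.098, 0.443, 0.87, 0.191]
wrist_force: [-0.5, -0.1, -3.4]
finger_gap: 0.0136
grip_force: 47.7
```

>>> arm_command(
  moves=[-1,2,-5,-3,0,-0.041,0.088,-1,2,-3,-2,0,-0.04,0.087,-1,2,-3,-1,0,-0.041,0.088,-1,1,-1,0,0,-0.041,0.087,-1,1,1,0,0,-0.041,0.088,-1,2,1,0,0,-0.04,0.087,-1,1,4,1,0,-0.041,0.088,-1,2,4,2,0,-0.041,0.087],
)

```text
clock: 15.02
tcp_pos: [0.5518, -0.3093, 0.27]
orientation: [0.163, 0.738, 0.639, 0.14]
wrist_force: [0.2, 0.7, -2.7]
finger_gap: 0.0136
grip_force: 47.8
```

```bash
python3 - <<'E'
from path import *
p0,r0=now();pt,rt=at(0,over(0),YC);z0=.0733  # tcp height at which the tray stood
print('rot err',(r0.inv()*rt).as_rotvec().round(3),get_state()['grip_force'])
p1=np.r_[pt[:2],z0+.025];T=[(p0+(p1-p0)*k/8,rt) for k in range(1,9)]
T+=[(np.r_[pt[:2],z0+.025-.026*k/8],rt) for k in range(1,9)]
seq(p0,r0,T,-1)
E
```

```text
clock 15.025 tcp [ 0.5518 -0.3093  0.27  ] q [-0.75  0.1  -0.21  0.89  0.24  1.01] gap 0.0136
rot err [-0.002  0.003 -0.004] 47.83108592033386
[-1.0, -0.0, -9.0, 19.0, -0.002, 0.003, -0.004, -1.0, -0.0, -9.0, 20.0, -0.0, 0.0, 0.0, -1.0, -0.0, -9.0, 19.0, -0.0, 0.0, 0.0, -1.0, -0.0, -9.0, 20.0, -0.0, 0.0, 0.0, -1.0, -0.0, -9.0, 19.0, -0.0, 0.0, 0.0, -1.0, -0.0, -9.0, 20.0, -0.0, 0.0, 0.0, -1.0, -0.0, -9.0, 19.0, -0.0, 0.0, 0.0, -1.0, -0.0, -9.0, 20.0, -0.0, 0.0, 0.0]
[-1.0, -0.0, -2.0, 3.0, -0.0, 0.0, 0.0, -1.0, -0.0, -1.0, 3.0, -0.0, 0.0, 0.0, -1.0, -0.0, -2.0, 2.0, -0.0, 0.0, 0.0, -1.0, -0.0, -1.0, 3.0, -0.0, 0.0, 0.0, -1.0, -0.0, -1.0, 3.0, -0.0, 0.0, 0.0, -1.0, -0.0, -2.0, 3.0, -0.0, 0.0, 0.0, -1.0, -0.0, -1.0, 3.0, -0.0, 0.0, 0.0, -1.0, -0.0, -1.0, 3.0, -0.0, 0.0, 0.0]
```

>>> arm_command(
  moves=[-1,0,-9,19,-0.002,0.003,-0.004,-1,0,-9,20,0,0,0,-1,0,-9,19,0,0,0,-1,0,-9,20,0,0,0,-1,0,-9,19,0,0,0,-1,0,-9,20,0,0,0,-1,0,-9,19,0,0,0,-1,0,-9,20,0,0,0],
)

```text
clock: 16.02
tcp_pos: [0.5528, -0.3094, 0.0975]
orientation: [0.163, 0.736, 0.642, 0.142]
wrist_force: [0.8, -0.2, -1.9]
finger_gap: 0.0134
grip_force: 47.7
```

>>> arm_command(
  moves=[-1,0,-1.5,3,0,0,0,-1,0,-1.5,3,0,0,0,-1,0,-1.5,3,0,0,0,-1,0,-1,3,0,0,0,-1,0,-1,3,0,0,0,-1,0,-1,3,0,0,0,-1,0,-1,2,0,0,0,-1,0,0,0,0,0,0],
)

```text
clock: 17.02
tcp_pos: [0.5542, -0.3093, 0.0763]
orientation: [0.163, 0.735, 0.642, 0.143]
wrist_force: [-0.2, 0.4, -2.5]
finger_gap: 0.0135
grip_force: 47.9
```

>>> arm_command(
  moves=[-1,0,-0.5,1,0,0,0,-1,0,-0.5,1,0,0,0,-1,0,-0.5,1,0,0,0,-1,0,0,0,0,0,0],
)

```text
clock: 17.52
tcp_pos: [0.5544, -0.3095, 0.0734]
orientation: [0.163, 0.735, 0.642, 0.143]
wrist_force: [-0.9, 0.9, -2.2]
finger_gap: 0.0134
grip_force: 47.9
```

>>> arm_command(
  moves=[-1,0,-0.5,1,0,0,0,-1,0,-0.5,1,0,0,0,-1,0,0,0,0,0,0],
)

```text
clock: 17.9
tcp_pos: [0.5545, -0.3097, 0.073]
orientation: [0.164, 0.735, 0.642, 0.144]
wrist_force: [-8.0, 3.9, 12.7]
finger_gap: 0.0135
grip_force: 50.5
```

The tray is on the card, so I release it and retreat along the tool axis.

>>> arm_command(
  moves=[-1,0,0.5,-1,0,0,0,0,0,0,0,0,0,0,0,0,0,0,0,0,0,1,0,0,0,0,0,0,1,0,0,0,0,0,0,1,0,0,0,0,0,0,1,0,0,0,0,0,0],
)

```text
clock: 18.77
tcp_pos: [0.5542, -0.3095, 0.0721]
orientation: [0.163, 0.735, 0.642, 0.143]
wrist_force: [-0.7, -0.4, 0.5]
finger_gap: 0.0852
grip_force: 0.0
```

>>> arm_command(
  moves=[1,0,0,-10,0,0,0,1,0,0,-20,0,0,0,1,0,0,-25,0,0,0,1,0,0,-30,0,0,0,1,0,0,-30,0,0,0,1,0,0,-30,0,0,0],
)

```text
clock: 19.52
tcp_pos: [0.4927, -0.3012, 0.2051]
orientation: [0.164, 0.735, 0.642, 0.143]
wrist_force: [0.3, -1.0, 0.7]
finger_gap: 0.0851
grip_force: 0.0
```

```bash
python3 - <<'E'
from path import *
p0,r0=now()
im,P=cloud('scene');cv2.imwrite('pics/s2.png',im)
hsv=cv2.cvtColor(im,cv2.COLOR_BGR2HSV).astype(int);H,S,V=[hsv[...,k] for k in range(3)]
X,Y,Z=[P[...,k] for k in range(3)]
o=(H<15)&(S>170)&(Z>.03)&(Z<.13)&(abs(Y+.31)<.06)&(abs(X-.55)<.08);Q=P[o];print('orange',Q.mean(0).round(4),'-> origin about',(Q.mean(0)[:2]+[.0905,-.015]).round(3))
w=(abs(Y+.32)<.1)&(X>.5)&(X<.75)&(S<60)&(V<90)&(Z>.03)&(Z<.06);print('wall',cv2.minAreaRect(P[w][:,:2].astype(np.float32)*1000))
f=(abs(Y-CARD[1])<.035)&(abs(X-CARD[0]-0.01)<.035);print('floor z',np.nanmedian(Z[f]))
Q=P[f];A=np.c_[Q[:,:2],np.ones(len(Q))];A=A[~np.isnan(Q[:,2])];print('tilt',np.linalg.lstsq(A,Q[~np.isnan(Q[:,2]),2],rcond=None)[0][:2])
for c in('scene','top'):
    im,P=cloud(c)
    for t in recognise(c,'pink1'):
        u,v=map(int,t['point']);print(c,round(t['confidence'],2),RT.inv().apply(P[v,u]-HOP).round(3))
    hsv=cv2.cvtColor(im,cv2.COLOR_BGR2HSV).astype(int);H,S=hsv[...,0],hsv[...,1]
    g=(H>45)&(H<85)&(S>100)&(P[...,2]>.1)&(P[...,2]<.18)&(abs(P[...,0]-.49)<.03);Q=P[g];print('ball',len(Q),Q.min(0).round(3),Q.max(0).round(3))
E
```

```text
clock 19.525 tcp [ 0.4927 -0.3012  0.2051] q [-0.83  0.04 -0.45  0.74  0.28  0.92] gap 0.0851
orange [ 0.5573 -0.3067  0.084 ] -> origin about [ 0.648 -0.322]
wall ((646.9151000976562, -321.3347473144531), (115.55793762207031, 162.8170623779297), 81.72241973876953)
floor z 0.007715662889741237
tilt [ 0.00820302 -0.00600179]
scene 0.76 [-0.012  0.022  0.077]
scene 0.72 [0.028 0.033 0.073]
scene 0.63 [-0.008  0.003  0.102]
scene 0.48 [ 0.021 -0.025  0.069]
scene 0.46 [-0.03  -0.021  0.076]
ball 81 [ 0.482 -0.011  0.148] [0.502 0.011 0.168]
top 0.62 [-0.302 -0.258  0.016]
top 0.59 [-0.016  0.025  0.075]
top 0.53 [ 0.009 -0.025  0.074]
top 0.51 [-0.02   0.003  0.089]
top 0.45 [0.014 0.027 0.074]
ball 77 [ 0.477 -0.009  0.145] [0.498 0.013 0.17 ]
```

View pics/s2.png

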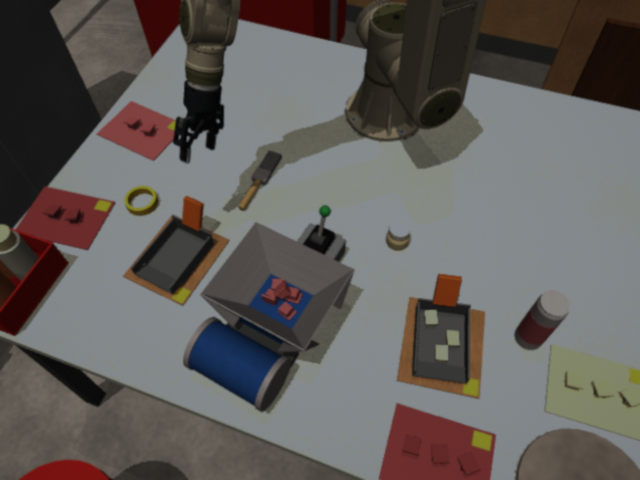

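The tray is flat and empty on its card at (180,258), with five pieces in the hopper (285,295) and the green ball at (324,211). Next is the lever push with shut fingers.

```bash
python3 - <<'E'
from path import *
p0,r0=now();rv=toolR(np.radians(25),YAW)
L=lambda x,z:HOP+RT.apply([x,0,0])+[0,0,z]
A=L(-.27,.26);rr=(r0.inv()*rv).as_rotvec()
m=p0+[-.02,.05,.06];print(L(-.265,.14))
rm=r0*R.from_rotvec(rr*.3)
T=[(p0+(m-p0)*k/2,r0*R.from_rotvec(rr*.15*k)) for k in(1,2)]+[(m+(A-m)*k/6,r0*R.from_rotvec(rr*(.3+.7*k/6))) for k in range(1,7)]
B=L(-.27,.14);C=L(-.15,.14)
T+=[(A+(B-A)*k/3,rv) for k in(1,2,3)]+[(B+(C-B)*k/10,rv) for k in range(1,11)]
seq(p0,r0,T[:8],-1);seq(T[7][0],rv,T[8:11],-1);seq(B,rv,T[11:],-1)
for t in (A,B,C): print(ik(t,rv,[-.3,0,-.3,1.3,0]))
E
```

```text
clock 19.775 tcp [ 0.4932 -0.3012  0.2032] q [-0.83  0.04 -0.45  0.74  0.28  0.92] gap 0.0852
[0.41963432 0.01373762 0.14      ]
[-1.0, 23.0, 1.0, -33.0, 0.066, -0.001, 0.004, -1.0, 24.0, -2.0, -33.0, 0.065, -0.001, 0.005, -1.0, 42.0, -15.0, -4.0, 0.051, -0.001, 0.003, -1.0, 43.0, -16.0, -3.0, 0.051, -0.001, 0.004, -1.0, 42.0, -16.0, -3.0, 0.052, -0.001, 0.003, -1.0, 42.0, -17.0, -2.0, 0.051, -0.001, 0.004, -1.0, 42.0, -16.0, -1.0, 0.051, -0.0, 0.003, -1.0, 43.0, -17.0, -0.0, 0.051, -0.001, 0.004]
[-1.0, 0.0, 0.0, 40.0, 0.0, 0.0, 0.0, -1.0, 0.0, 0.0, 40.0, 0.0, 0.0, 0.0, -1.0, 0.0, 0.0, 40.0, 0.0, 0.0, 0.0]
[-1.0, -0.0, 12.0, -0.0, 0.0, 0.0, 0.0, -1.0, -0.0, 12.0, -0.0, 0.0, 0.0, 0.0, -1.0, 0.0, 12.0, -0.0, 0.0, 0.0, 0.0, -1.0, 0.0, 12.0, -0.0, 0.0, 0.0, 0.0, -1.0, 0.0, 12.0, -0.0, 0.0, 0.0, 0.0, -1.0, 0.0, 12.0, -0.0, 0.0, 0.0, 0.0, -1.0, 0.0, 12.0, -0.0, 0.0, 0.0, 0.0, -1.0, 0.0, 12.0, -0.0, 0.0, 0.0, 0.0]
[-1.0, 0.0, 12.0, -0.0, 0.0, 0.0, 0.0, -1.0, 0.0, 12.0, -0.0, 0.0, 0.0, 0.0]
(array([-1.44835425e-01, -8.44507025e-02, -3.58183497e-01,  1.29706353e+00,
        1.49125444e-16]), np.float64(1.9152903732790865e-23))
(array([-1.44835425e-01, -3.31733874e-02, -6.23778317e-01,  9.80191399e-01,
       -5.74618037e-10]), np.float64(3.228682179208579e-18))
(array([-1.49600641e-01,  2.37045334e-01, -3.00300895e-01,  1.03345010e+00,
        1.33277455e-15]), np.float64(3.0807071392182347e-28))
```

>>> arm_command(
  moves=[-1,23,1,-33,0.066,0,0.004,-1,24,-2,-33,0.065,0,0.005,-1,42,-15,-4,0.051,0,0.004,-1,43,-16,-3,0.051,0,0.004,-1,42,-16,-3,0.052,0,0.003,-1,42,-17,-2,0.051,0,0.004,-1,42,-16,-1,0.051,0,0.003,-1,43,-17,0,0.051,0,0.004],
)

```text
clock: 20.78
tcp_pos: [0.4141, 0.0164, 0.2598]
orientation: [-0.004, 0.763, 0.646, 0.001]
wrist_force: [-0.6, 0.6, -0.0]
finger_gap: 0.0
grip_force: 0.0
```

>>> arm_command(
  moves=[-1,0,0,40,0,0,0,-1,0,0,40,0,0,0,-1,0,0,40,0,0,0,-1,0,0,0,0,0,0],
)

```text
clock: 21.28
tcp_pos: [0.4115, 0.0165, 0.1376]
orientation: [-0.006, 0.763, 0.647, -0.0]
wrist_force: [1.0, -0.0, 0.1]
finger_gap: -0.0
grip_force: 0.0
```

>>> arm_command(
  moves=[-1,0,12,0,0,0,0,-1,0,12,0,0,0,0,-1,0,12,0,0,0,0,-1,0,12,0,0,0,0,-1,0,12,0,0,0,0,-1,0,12,0,0,0,0,-1,0,12,0,0,0,0,-1,0,12,0,0,0,0],
)

```text
clock: 22.28
tcp_pos: [0.5103, -0.0001, 0.141]
orientation: [-0.003, 0.763, 0.646, 0.003]
wrist_force: [-2.1, -0.5, -0.3]
finger_gap: -0.0001
grip_force: 0.4
```

>>> arm_command(
  moves=[-1,0,8,0,0,0,0,-1,0,8,0,0,0,0,-1,0,4,0,0,0,0,-1,0,0,0,0,0,0],
)

```text
clock: 22.78
tcp_pos: [0.5296, -0.0034, 0.1411]
orientation: [-0.002, 0.763, 0.646, 0.003]
wrist_force: [-0.2, -0.1, 0.3]
finger_gap: -0.0
grip_force: 0.0
```

```bash
cat > ball.py <<'E'
from path import *
p0,r0=now();print('tcp local',RT.inv().apply(p0-HOP).round(3),get_state()['wrist_force'])
for c in('scene','top'):
    im,P=cloud(c);hsv=cv2.cvtColor(im,cv2.COLOR_BGR2HSV).astype(int);H,S=hsv[...,0],hsv[...,1]
    L=RT.inv().apply((P-HOP).reshape(-1,3)).reshape(P.shape)
    g=(H>45)&(H<85)&(S>100)&(L[...,2]>.1)&(L[...,2]<.2)&(abs(L[...,0]+.16)<.09)&(abs(L[...,1])<.06);Q=L[g]
    if len(Q): print(c,'ball local',len(Q),Q.min(0).round(3),Q.max(0).round(3),Q.mean(0).round(3))
E
python3 ball.py
```

```text
clock 22.775 tcp [ 0.5296 -0.0034  0.1411] q [-0.16  0.27 -0.24  1.06  0.01  1.57] gap -0.0
tcp local [-0.154  0.001  0.141] [-0.18797343 -0.09393806  0.30669878]
scene ball local 104 [-0.141 -0.013  0.146] [-0.113  0.014  0.196] [-0.124  0.001  0.156]
```

>>> arm_command(
  moves=[-1,0,3,0,0,0,0,-1,0,2,0,0,0,0,-1,0,0,0,0,0,0],
)

```text
clock: 23.25
tcp_pos: [0.5319, -0.0037, 0.1409]
orientation: [-0.004, 0.763, 0.646, 0.001]
wrist_force: [-6.4, 1.2, 3.6]
finger_gap: -0.0002
grip_force: 4.1
```

```bash
python3 ball.py
```

```text
clock 23.25 tcp [ 0.5319 -0.0037  0.1409] q [-0.16  0.28 -0.23  1.07  0.01  1.57] gap -0.0002
tcp local [-0.151  0.001  0.141] [-6.43168397  1.20107076  3.55191147]
scene ball local 104 [-0.141 -0.012  0.145] [-0.113  0.014  0.198] [-0.122  0.001  0.156]
```

The lever has reached its end stop: the ball no longer moves and the force went up to 6 N. Now I back off and rise.

>>> arm_command(
  moves=[-1,0,-10,0,0,0,0,-1,0,-30,0,0,0,0,-1,0,-30,0,0,0,0,-1,0,-30,-10,0,0,0,-1,0,0,-50,0,0,0,-1,0,0,-50,0,0,0,-1,0,0,0,0,0,0,-1,0,0,0,0,0,0],
)

```text
clock: 24.35
tcp_pos: [0.4354, 0.0115, 0.2511]
orientation: [-0.002, 0.763, 0.646, 0.003]
wrist_force: [-0.1, 0.1, -0.6]
finger_gap: -0.0005
grip_force: 0.0
```

```bash
python3 ball.py; python3 - <<'E'
from path import *
im,P=cloud('scene');cv2.imwrite('pics/end.png',im)
E
```

```text
clock 24.35 tcp [0.4354 0.0115 0.2511] q [-0.16  0.04 -0.24  1.29  0.01  1.57] gap -0.0005
tcp local [-0.249  0.     0.251] [-0.09641811  0.07694562 -0.58191538]
scene ball local 105 [-0.136 -0.013  0.143] [-0.113  0.012  0.163] [-0.123  0.001  0.155]
top ball local 74 [-0.14  -0.012  0.14 ] [-0.117  0.01   0.166] [-0.129 -0.001  0.155]
```

View pics/end.png

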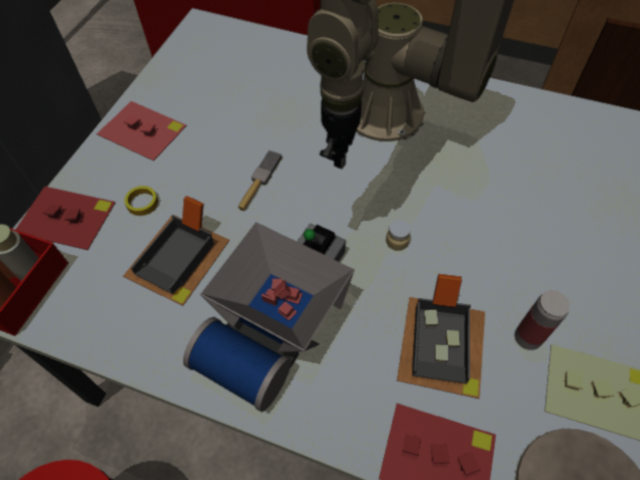

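The lever ball leans to the hopper at (310,234), the pieces are in the hopper, the tray is on its card, and the robot is clear of everything.

```bash
python3 -c "
from workcell import *
print(hand_in())"
```

```text
the job is handed in; nothing more can be done
None
```

The job is handed in at about 24 s of the 72 s allowed: in the last pictures all five pink pieces were in the hopper, the empty tray stood flat about 9 mm from its card's middle, and the lever was against its on stop; no verdict came back.

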